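Turn the row of toy-engine parts round onto the assembly rack

TASK

The four parts of a toy engine stand in the rack with the cork pads in the order in which they were finished; they are assembled last one first, so move them to the empty rack in reverse order: the part at the left end goes into the right-hand end bay, its neighbour into the next bay, and so on to the part at the right end, which goes into the left-hand end bay (left and right as the robot sees them). Set each part down flat on the floor of its bay, over the dot in the middle and the same way up as it was.

Things in the scene. Friction and masses are not known exactly. Their poses are not given: they have to be found in the camera images.
- padded_rack: holds the parts at the start, a brown cork pad in every bay; left or right of the other: fixed wood rack 96 (x, front to back) x 312 (y, along the row) x 24 mm, yaw within 0.12 rad, +y at the robot's left. 12 mm base; five 6 mm dividers, 12 mm high, make four 69 mm bays open at front and back, centres at x 0, y +112.5, +37.5, -37.5, -112.5, floor z 12 mm. Origin: centre of underside.
- empty_rack: empty at the start, no pads, a dark 12 mm dot at the centre of every bay: fixed wood rack 96 (x, front to back) x 312 (y, along the row) x 24 mm, yaw within 0.12 rad, +y at the robot's left. 12 mm base; five 6 mm dividers, 12 mm high, make four 69 mm bays open at front and back, centres at x 0, y +112.5, +37.5, -37.5, -112.5, floor z 12 mm. Origin: centre of underside.
- spool: bare pale-wood thread spool standing on end, 30 mm across its flanges, 40 mm high. Origin: centre of its underside, z up. 
- big_wheel: turned toy wheel of pale wood lying flat, 50 mm across, 15 mm thick. Origin: centre of its underside, z up. 
- small_wheel: turned toy wheel of reddish wood lying flat, 36 mm across, 15 mm thick. Origin: centre of its underside, z up. 
- cab_block: planed pale-wood block, 38 (its x) x 55 (its y) x 38 mm high, its long side along the rack to within about 0.2 rad. Origin: centre of its underside, z up. 
- pad_spool: fixed cork pad, 78 x 64 x 3 mm, filling the floor of the bay of the padded rack in which the spool stands at the start (the pads look alike). A basket of books 0.22 m high stands behind the racks (x over 0.55, y -0.08 to 0.19): pass in front of it or high above. Origin: centre of its underside, 12 mm above the worktop.
- pad_big_wheel: fixed cork pad, 78 x 64 x 3 mm, filling the floor of the bay of the padded rack in which the big wheel stands at the start (the pads look alike). A basket of books 0.22 m high stands behind the racks (x over 0.55, y -0.08 to 0.19): pass in front of it or high above. Origin: centre of its underside, 12 mm above the worktop.
- pad_small_wheel: fixed cork pad, 78 x 64 x 3 mm, filling the floor of the bay of the padded rack in which the small wheel stands at the start (the pads look alike). A basket of books 0.22 m high stands behind the racks (x over 0.55, y -0.08 to 0.19): pass in front of it or high above. Origin: centre of its underside, 12 mm above the worktop.
- pad_cab_block: fixed cork pad, 78 x 64 x 3 mm, filling the floor of the bay of the padded rack in which the block stands at the start (the pads look alike). A basket of books 0.22 m high stands behind the racks (x over 0.55, y -0.08 to 0.19): pass in front of it or high above. Origin: centre of its underside, 12 mm above the worktop.
Things that resemble listed ones, but are neither listed nor needed, are in the scene too. Leave any purple look-alike of the cab_block alone.

How it is judged:
By the outcome, as a careful person would: the job done as asked, in the order asked, and still so for the second after the job is handed in, with the robot touching nothing.
It also fails if it takes over 102 s, if anything falls off the work surface, if the arm or the gripper's body presses on something with over 40 N, if the wrist force passes 120 N, or if a joint passes its speed limit or range.

ROBOT

A 6-joint arm with a two-finger parallel gripper is mounted at the origin on a cart in front of the work surface, level with it; the furniture and walls round the work are solid. World frame = base frame: x ahead of the robot, y to its left, z up, the work surface at z = 0. Lengths are in m, angles in rad, forces in N, time in s.
With the tool pointing down it reaches from about 0.35 to 0.975 m from the base axis. Payload 4.9 kg.
Tool frame: the origin (TCP) lies at the very end of the fingers, on their centre line; the grasp point (between the pads) lies 19 mm behind it; z points along the fingers, y is the direction in which the jaws open and shut (so a half turn about z gives the same grasp; the last joint's range is limited). The gripper opens to 85 mm and grips with 20 to 120 N. Pads are 22 mm wide; open, the fingers measure 114 mm over their backs; the gripper's body (76 mm by 85 mm) begins 54 mm behind the grasp point. The pads swing forward as they close: fully open they stand 13 mm farther back than shut.
Start: joints at [-1.365, 0.053, 1.613, -0, 1.476, -0.119], TCP at [0.199, -0.592, 0.231] pointing down, gripper open.
Joint ranges: [-3.01, 3.01], [-1.01, 2.22], [0.06, 2.58], [-1.02, 4.17], [0.09, 2.62], [-3.14, 3.14]. Speed limits (rad/s): [2.57, 2.57, 3.14, 3.14, 3.14, 3.14].

INTERFACE

Orientations are given as a 3x3 rotation matrix whose columns are the frame's x, y, z axes.
In Python, from bench import r gives the robot as it stands.
- The arm moves only by the tool move_arm, never from a script. Its arguments are lists of equal length, an entry for each row: "fingers": the closure, from 0 (fully open) to 1 (shut); "dp": the shift along the tool's x, y, z normalised to -1 to 1, where 1 is 0.5 m, a list of three; "spin": the turn about the tool's z normalised to -1 to 1, where 1 is pi rad. A call has exactly 10 rows; each row shifts and turns the pose as measured when the row begins, along the tool's axes as they then stand; what a row does not reach is not made up. A row lasts 1/8 s, in which the tool goes at most 62.5 mm and 10.7 degrees, less where a joint would pass 70% of its speed; a pose out of reach is approached as far as the arm can. A call with a number of a shift or a turn outside -1 to 1 is refused whole. A call with a gripper value outside its range is refused whole. The fingers move at their own pace and stop on an object; the grip force is fixed at half the most. Time passes only in rows, so rows that do not move let the fingers close, or fill a call up. It gives the time, the measured TCP pose, the force and the opening at its end, in the units of the state.
- r.read_state(): the state, without advancing time (a new reading comes with each control period).
- r.grab_frame(name): name is "scene" or "top"; returns a dict with "color" (384x512x3 uint8, red, green, blue), "z_map" (384x512 float32, m along the optical axis (not along the pixel's ray), 0 where there is no reading), "fov_y" (degrees; the focal length in pixels is half the picture's height over the tangent of half this angle, whatever the lens; pixels are square), "cx", "cy" (the principal point, pixels), "world_from_camera" (4x4, takes a point from camera to world coordinates). Camera axes: x right, y down, z forward; pixel columns grow to the right and rows downward; lengths in m; the calibration is good to about 2 mm. A picture is of the moment at which its call begins.
- r.finish_job(): hands the job in, once; it reports no verdict.
Trained networks look in a picture, given as the dict that the camera call returned (one of the last four; its "shot" number tells which), for a name from the list of things; names that differ only in an ending like _2 or _b are one class to them, and where a whole thing is asked for, a point or a joint stands for the part that bears it (a point fixed in the world has none). Each returns a list of dicts, best first, with "p" (0 to 1); they miss things now and then, are a little off and sometimes report something else, mostly with a low value. They report only what shows in the picture. A call takes as long as a camera call. They do not tell look-alikes from the thing itself.
- r.find_in(picture, name): "centre" ([column, row] as shares, 0 to 1, of the picture: columns of its width, rows of its height, amid what is visible of it).
- r.cut_out(picture, name): "region" (384x512 bool, what is visible of it) and "centre" ([column, row] as shares, 0 to 1, of the picture: columns of its width, rows of its height, amid what is visible of it).
The state is a dict: "t": time; "joint_positions": joint angles; "joint_vel": joint speeds; "effort": joint torques, N m; "ee_pos": TCP position; "ee_rot": TCP orientation; "contact_force": force on the tool from outside, world axes, zero at the start; "torque": the same for the moment, N m; "gripper_width": finger opening in m.
Only numpy, scipy, OpenCV 4.12 (cv2) and the standard library are available. Lean on these libraries where they do the work, as an engineer would, in place of code of your own. Each camera call takes 0.05 s, during which the arm holds its last target. There are 200 camera calls.

## Working session

There is one attempt and no reset: what is moved stays moved. The work goes in short steps, Python scripts to look and compute and a tool call to move; the robot and the scene stay as the last step left them, time stands still between calls to the robot, and variables do not carry over. Pictures are saved under pics/ and viewed, about 12 in all and at most 16, crops included, and the job is handed in when it is done.

Besides the shell and the picture viewer there is one more tool, called after "Request:" as name(argument=value, ...) on one line, values as JSON. move_arm: Moves the arm, as the interface text tells. Scaled input: -1 to 1 covers 0.5 m each way for a shift and pi rad each way for a turn. Its arguments: {"type":"object","properties":{"fingers":{"type":"array","items":{"type":"number"}},"dp":{"type":"array","items":{"type":"array","items":{"type":"number","minimum":-1,"maximum":1}}},"spin":{"type":"array","items":{"type":"number","minimum":-1,"maximum":1}}},"required":["fingers","dp","spin"]}

```bash
ls; mkdir -p pics
python3 - <<'E'
from bench import r
import cv2,numpy as np
s=r.read_state();print(s)
for n in("scene","top"):
    f=r.grab_frame(n);cv2.imwrite(f"pics/{n}0.png",f["color"][...,::-1]);np.savez(f"pics/{n}0.npz",**{k:v for k,v in f.items()})
    print(n,f["fov_y"],f["cx"],f["cy"],f["world_from_camera"])
    for o in("padded_rack","empty_rack","spool","big_wheel","small_wheel","cab_block"):
        for d in r.cut_out(f,o):
            m=d["region"]&(f["z_map"]>0)
            fl=192/np.tan(np.radians(f["fov_y"]/2));v,u=np.nonzero(m);z=f["z_map"][m]
            P=np.c_[(u-f["cx"])/fl*z,(v-f["cy"])/fl*z,z]@f["world_from_camera"][:3,:3].T+f["world_from_camera"][:3,3]
            print(o,round(d["p"],2),np.array(d["centre"])*[512,384],m.sum(),np.median(P,0).round(3) if len(P) else "",P.max(0).round(3) if len(P) else"")
E
```

```text
pics
{'t': 0.0, 'joint_positions': array([-1.36500032e+00,  5.33445910e-02,  1.61427850e+00,  4.37435349e-06,
        1.47598891e+00, -1.18943420e-01]), 'joint_vel': array([ 0.00248343,  0.00018537, -0.00032939,  0.00039245,  0.00332016,
       -0.00040387]), 'effort': array([-1.38018868e-04, -3.93672216e+01, -3.70179248e+01, -9.43053533e-05,
        6.96838993e-03,  1.62479847e-05]), 'ee_pos': array([ 0.19932255, -0.59171749,  0.23007988]), 'ee_rot': array([[ 9.47734081e-01,  3.19061036e-01, -4.08382296e-04],
       [ 3.19061204e-01, -9.47732049e-01,  1.97761993e-03],
       [ 2.43944473e-04, -2.00455675e-03, -9.99997961e-01]]), 'contact_force': array([ 0.5932541 , -0.72805881, -0.96804849]), 'torque': array([0.00293405, 0.04470133, 0.03598943]), 'gripper_width': 0.08525922006241475}
scene 50.06778271720417 250.4816869665635 196.49333718286064 [[ 0.65156602 -0.38771502  0.65202668 -0.41715275]
 [-0.75856916 -0.33966433  0.55605842 -0.7945474 ]
 [ 0.005878   -0.8569161  -0.5154224   0.73070687]
 [ 0.          0.          0.          1.        ]]
padded_rack 0.66 [299.2128 237.888 ] 7
[... 783 characters left out ...]
013] [ 0.507 -0.073  0.051]
empty_rack 0.73 [150.9888 183.5904] 4812 [0.454 0.21  0.012] [0.505 0.374 0.029]
spool 0.67 [375.5008 185.7024] 149 [ 0.455 -0.344  0.053] [ 0.467 -0.334  0.058]
big_wheel 0.86 [287.5904 195.4176] 255 [ 0.431 -0.123  0.027] [ 0.453 -0.103  0.033]
small_wheel 0.75 [348.5184 189.888 ] 168 [ 0.448 -0.273  0.026] [ 0.464 -0.258  0.034]
small_wheel 0.48 [374.6816 187.5072] 189 [ 0.455 -0.346  0.053] [ 0.476 -0.334  0.058]
cab_block 0.94 [237.2096 192.8832] 342 [ 0.437 -0.009  0.038] [0.464 0.02  0.042]
cab_block 0.61 [313.4976 183.7824] 406 [ 0.447 -0.193  0.052] [ 0.467 -0.166  0.058]
cab_block 0.25 [287.3856 192.4992] 322 [ 0.432 -0.125  0.027] [ 0.456 -0.101  0.033]
```

Run:
```python
import cv2
a=cv2.imread("pics/top0.png")
cv2.imwrite("pics/topc.png",cv2.resize(a[120:260,30:430],None,fx=2,fy=2,interpolation=cv2.INTER_CUBIC))
```

```text
(no output)
```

View pics/top0.png

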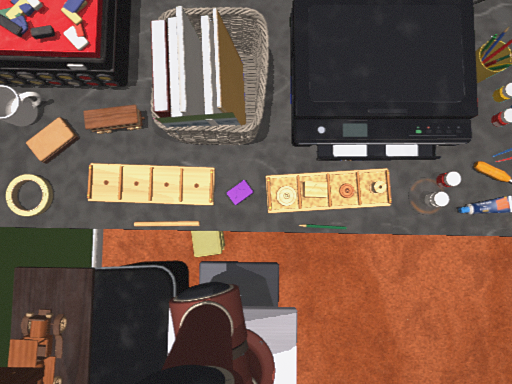

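View pics/topc.png

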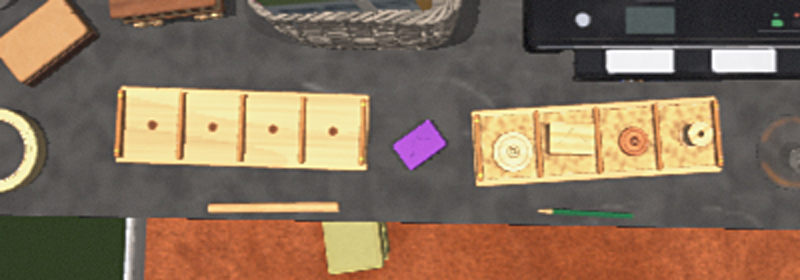

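View pics/scene0.png

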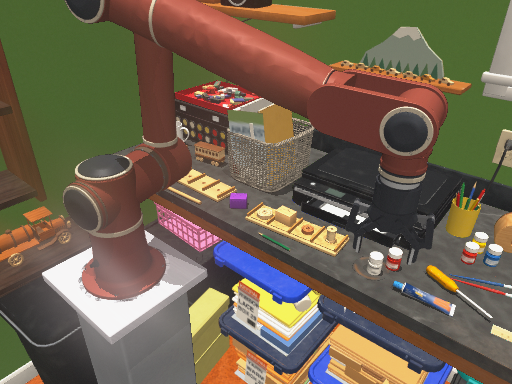

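The top view's left is +y. Order left to right: big_wheel (288,195), cab_block (313,184), small_wheel (348,190), spool (376,186). The purple look-alike is at (237,192), between the racks. Next I fit precise poses.

```bash
cat > h.py <<'E'
import numpy as np,cv2
def cam(f):
    fl=192/np.tan(np.radians(float(f["fov_y"])/2));T=np.asarray(f["world_from_camera"]);return fl,float(f["cx"]),float(f["cy"]),T
def onplane(f,uv,z):
    fl,cx,cy,T=cam(f);uv=np.atleast_2d(uv).astype(float)
    d=np.c_[(uv[:,0]-cx)/fl,(uv[:,1]-cy)/fl,np.ones(len(uv))]@T[:3,:3].T
    return (T[:3,3]+d*((z-T[2,3])/d[:,2])[:,None])[:,:2]
def cloud(f):
    fl,cx,cy,T=cam(f);z=f["z_map"];v,u=np.mgrid[:384,:512]
    return np.stack([(u-cx)/fl*z,(v-cy)/fl*z,z],-1)@T[:3,:3].T+T[:3,3]
def proj(f,P):
    fl,cx,cy,T=cam(f);p=(np.atleast_2d(P)-T[:3,3])@T[:3,:3];return np.c_[p[:,0]/p[:,2]*fl+cx,p[:,1]/p[:,2]*fl+cy]
def rectify(f,z,x0,x1,y0,y1,s):  # world patch: up=+x, left=+y, s px/m
    W=int((y1-y0)*s);H=int((x1-x0)*s)
    u,v=np.meshgrid(np.arange(W),np.arange(H));P=np.c_[(x1-v/s).ravel(),(y1-u/s).ravel(),np.full(W*H,z)]
    m=proj(f,P).reshape(H,W,2).astype(np.float32)
    return cv2.remap(f["color"],m,None,cv2.INTER_CUBIC)
E
python3 - <<'E'
from h import *
f=dict(np.load("pics/top0.npz"));P=cloud(f)
for a,b in((-.45,-.05),(-.08,.4)):
  for x in np.arange(.36,.72,.02):
    m=(P[...,0]>x)&(P[...,0]<x+.02)&(P[...,1]>a)&(P[...,1]<b)&(f["z_map"]>0)
    if m.any(): print(a,round(x,2),np.percentile(P[m][:,2],[50,98]).round(3),end="; ")
  print()
# dots
g=f["color"].astype(int).sum(2).astype(float)
for c0,r0 in((106,183),(136,183),(166,184),(196,184)):
    w=g[r0-6:r0+7,c0-7:c0+8];w=np.clip(np.median(w)-60-w,0,None);v,u=np.mgrid[r0-6:r0+7,c0-7:c0+8]
    uv=[(u*w).sum()/w.sum(),(v*w).sum()/w.sum()];print(np.round(uv,1),onplane(f,uv,.012).round(4))
a=rectify(f,.030,.38,.52,-.42,-.06,2200)
cv2.imwrite("pics/rect_pad.png",a[...,::-1]);print(a.shape)
E
```

```text
-0.45 0.36 [-0.001  0.003]; -0.45 0.38 [-0.     0.013]; -0.45 0.4 [0.012 0.027]; -0.45 0.42 [0.015 0.054]; -0.45 0.44 [0.018 0.056]; -0.45 0.46 [0.014 0.055]; -0.45 0.48 [0.011 0.023]; -0.45 0.5 [-0.     0.012]; -0.45 0.52 [0.002 0.053]; -0.45 0.54 [0.023 0.079]; -0.45 0.56 [0.084 0.09 ]; -0.45 0.58 [0.086 0.152]; -0.45 0.6 [0.087 0.182]; -0.45 0.62 [0.11  0.184]; -0.45 0.64 [0.111 0.185]; -0.45 0.66 [0.111 0.186]; -0.45 0.68 [0.112 0.186]; -0.45 0.7 [0.111 0.186]; 
-0.08 0.36 [0.    0.011]; -0.08 0.38 [-0.     0.003]; -0.08 0.4 [0.003 0.037]; -0.08 0.42 [0.012 0.039]; -0.08 0.44 [0.012 0.039]; -0.08 0.46 [0.011 0.025]; -0.08 0.48 [0.011 0.024]; -0.08 0.5 [0.    0.013]; -0.08 0.52 [-0.     0.004]; -0.08 0.54 [0.002 0.229]; -0.08 0.56 [0.185 0.281]; -0.08 0.58 [0.067 0.285]; -0.08 0.6 [0.171 0.285]; -0.08 0.62 [0.188 0.285]; -0.08 0.64 [0.202 0.285]; -0.08 0.66 [0.169 0.285]; -0.08 0.68 [0.096 0.285]; -0.08 0.7 [0.163 0.284]; 
[105.8 182.1] [[0.4565 0.324 ]]
[135.9 183.1] [[0.4555 0.2491]]
[166.  184.2] [[0.4545 0.174 ]]
[196.1 185.2] [[0.4533 0.099 ]]
(308, 792, 3)
```

View pics/rect_pad.png

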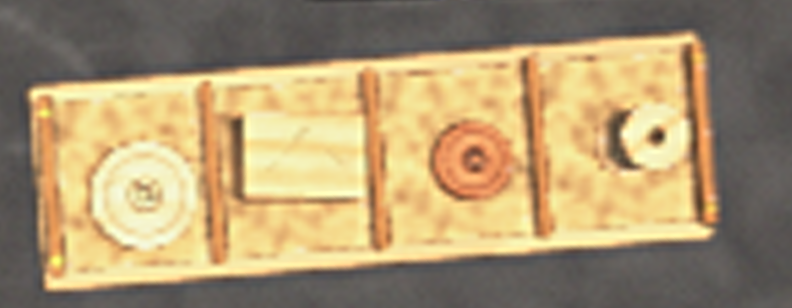

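Run:
```python
from h import *
f=dict(np.load("pics/top0.npz"))
def conv(px,z):
    P=np.c_[.52-np.atleast_2d(px)[:,1]/2200,-.06-np.atleast_2d(px)[:,0]/2200,np.full(len(np.atleast_2d(px)),.03)]
    return onplane(f,proj(f,P),z).round(4)
print("bw",conv((144,194),.03),"sw",conv((473,160),.03),"sp",conv((657,138),.055))
print("blk",conv([(245,112),(365,116),(363,200),(243,197)],.053))
a=rectify(f,.053,.40,.50,-.38,-.14,3200)
cv2.imwrite("pics/rect_pad2.png",a[...,::-1]);print(a.shape)
```

```text
bw [[ 0.4318 -0.1255]] sw [[ 0.4473 -0.275 ]] sp [[ 0.4552 -0.35  ]]
blk [[ 0.4669 -0.1679]
 [ 0.4651 -0.2211]
 [ 0.4279 -0.2203]
 [ 0.4292 -0.167 ]]
(319, 768, 3)
```

View pics/rect_pad2.png

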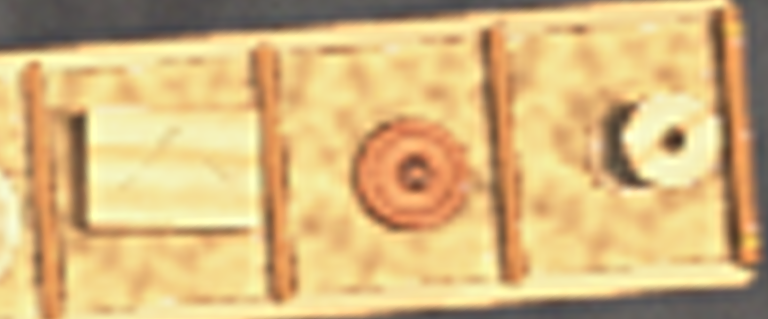

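Request:
move_arm(fingers=[0,0,0,0,0,0,0,0,0,0], dp=[[0,0,0],[0,0,0],[0,0,0],[0,0,0],[0,0,0],[0,0,0],[0,0,0],[0,0,0],[0,0,0],[0,0,0]], spin=[-0.055,-0.055,-0.055,-0.055,-0.055,-0.055,-0.055,0,0,0])

```text
t: 1.95
ee_pos: [0.1995, -0.5924, 0.2316]
ee_rot: [[0.002, 1.0, 0.0], [1.0, -0.002, -0.001], [-0.001, 0.0, -1.0]]
contact_force: [0.2, -0.4, -0.8]
gripper_width: 0.0855
```

The crop shows the block at yaw about 0 (centre .447,-.194) and the spool top at (.456,-.349). The small wheel is at (.447,-.275) and the big wheel at (.432,-.1255). I start with the spool.

Request:
move_arm(fingers=[0,0,0,0,0,0,0,0,0,0], dp=[[0.061,0.064,0],[0.061,0.064,0],[0.061,0.064,0],[0.061,0.064,0],[0.061,0.064,0],[0.061,0.064,0],[0.061,0.064,0],[0.061,0.064,0],[0,0,0],[0,0,0]], spin=[0,0,0,0,0,0,0,0,0,0])

```text
t: 3.2
ee_pos: [0.4646, -0.3438, 0.2323]
ee_rot: [[0.016, 1.0, 0.002], [1.0, -0.016, -0.003], [-0.003, 0.002, -1.0]]
contact_force: [0.4, -0.1, -0.9]
gripper_width: 0.0852
```

Request:
move_arm(fingers=[0,0,0,0,0,0,0,0,0,0], dp=[[-0.01,-0.017,0],[0,0,0.065],[0,0,0.065],[0,0,0.065],[0,0,0.065],[0,0,0],[0,0,0],[0,0,0],[0,0,0],[0,0,0]], spin=[0,-0.005,0,0,0,0,0,0,0,0])

```text
t: 4.45
ee_pos: [0.4507, -0.3606, 0.1065]
ee_rot: [[0.014, 1.0, 0.008], [1.0, -0.014, -0.013], [-0.013, 0.008, -1.0]]
contact_force: [0.0, -0.3, 0.4]
gripper_width: 0.0857
```

Request:
move_arm(fingers=[0,0,0,0,0,0,0,0,0,0], dp=[[0.012,0.006,0],[0.011,0.005,0],[0,0,0],[0,0,0.02],[0,0,0.02],[0,0,0.02],[0,0,0.02],[0,0,0],[0,0,0],[0,0,0]], spin=[0,0,0,0,0,0,0,0,0,0])

```text
t: 5.7
ee_pos: [0.4569, -0.3483, 0.0628]
ee_rot: [[0.014, 1.0, 0.007], [1.0, -0.014, -0.012], [-0.012, 0.007, -1.0]]
contact_force: [0.1, -1.0, 0.4]
gripper_width: 0.0853
```

Request:
move_arm(fingers=[0,0,0,0,0,0,0,1,1,1], dp=[[0,0,0.018],[0,0,0.018],[0,0,0.018],[0,0,0.018],[0,0,0.012],[0,0,0],[0,0,0],[0,0,0],[0,0,0],[0,0,0]], spin=[0,0,0,0,0,0,0,0,0,0])

```text
t: 6.95
ee_pos: [0.4578, -0.3494, 0.0188]
ee_rot: [[0.014, 1.0, 0.008], [1.0, -0.014, -0.014], [-0.014, 0.008, -1.0]]
contact_force: [-0.1, 0.0, -0.3]
gripper_width: 0.032
```

Request:
move_arm(fingers=[1,1,1,1,1,1,1,1,1,1], dp=[[0,0,0],[0,0,0],[0,0,0],[0,0,0],[0,0,0],[0,0,0],[0,0,-0.006],[0,0,-0.02],[0,0,-0.03],[0,0,0]], spin=[0,0,0,0,0,0,0,0,0,0])

```text
t: 8.2
ee_pos: [0.458, -0.3494, 0.0496]
ee_rot: [[0.014, 1.0, 0.009], [1.0, -0.013, -0.015], [-0.015, 0.01, -1.0]]
contact_force: [0.0, -0.2, -0.3]
gripper_width: 0.0283
```

Run:
```python
from bench import r
from h import *
print(r.read_state()["gripper_width"])
f=r.grab_frame("scene");g=r.grab_frame("top")
a=cv2.resize(f["color"][150:300,250:450],None,fx=2.5,fy=2.5,interpolation=2)
b=cv2.resize(g["color"][130:250,270:430],None,fx=2.5,fy=2.5,interpolation=2)
c=np.zeros((max(a.shape[0]+b.shape[0],1),500,3),np.uint8);c[:375]=a;c[375:375+300,:400]=b
cv2.imwrite("pics/sp1.png",cv2.resize(c[...,::-1],None,fx=.88,fy=.88))
```

```text
0.028256933879122263
```

View pics/sp1.png

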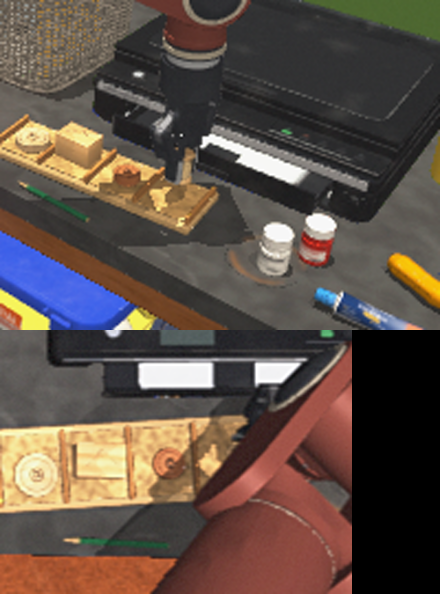

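Request:
move_arm(fingers=[1,1,1,1,1,1,1,1,1,1], dp=[[0,0,-0.05],[0,0,-0.06],[0,0,-0.06],[0.04,0,0],[0.08,-0.01,0],[0.08,-0.015,0],[0.08,-0.015,0],[0.08,-0.015,0],[0.08,-0.015,0],[0.08,0,0]], spin=[0,0,0,0,0,0,0,0,0,0])

```text
t: 9.55
ee_pos: [0.4151, -0.0702, 0.1176]
ee_rot: [[0.017, 1.0, -0.011], [1.0, -0.017, 0.003], [0.003, -0.011, -1.0]]
contact_force: [0.1, 0.2, -1.2]
gripper_width: 0.0286
```

Request:
move_arm(fingers=[1,1,1,1,1,1,1,1,1,1], dp=[[0.09,0,-0.01],[0.09,0,-0.01],[0.09,0,0],[0.09,0,0],[0.09,0.01,0],[0.09,0.02,0],[0.09,0.02,0],[0.07,0.02,0],[0.03,0.01,0],[0,0,0]], spin=[0,0,0,0,0,0,0,0,0,0])

```text
t: 10.8
ee_pos: [0.4393, 0.312, 0.1057]
ee_rot: [[0.007, 0.999, -0.042], [1.0, -0.007, -0.001], [-0.002, -0.042, -0.999]]
contact_force: [-1.0, -0.6, -0.0]
gripper_width: 0.0286
```

Request:
move_arm(fingers=[1,1,1,1,1,1,1,1,1,1], dp=[[0.012,0.02,0],[0.01,0.022,0],[0,0,0],[0,0,0.02],[0,0,0.025],[0,0,0.025],[0,0,0.025],[0,0,0.02],[0,0,0],[0,0,0]], spin=[0,0,0,0,0,0,0,0,0,0])

```text
t: 12.05
ee_pos: [0.4573, 0.3194, 0.041]
ee_rot: [[0.011, 0.999, -0.046], [1.0, -0.011, -0.004], [-0.004, -0.046, -0.999]]
contact_force: [-0.5, 0.9, 0.0]
gripper_width: 0.0285
```

Request:
move_arm(fingers=[1,1,1,1,1,1,1,1,1,1], dp=[[0.005,0.002,0],[0.005,0.002,0],[0,0,0.012],[0,0,0.012],[0,0,0.012],[0,0,0.006],[0,0,0],[0,0,0],[0,0,0],[0,0,0]], spin=[0,0,0,0,0,0,0,0,0,0])

```text
t: 13.3
ee_pos: [0.4595, 0.3252, 0.0199]
ee_rot: [[0.011, 0.999, -0.043], [1.0, -0.011, -0.003], [-0.003, -0.043, -0.999]]
contact_force: [0.1, 0.4, -0.6]
gripper_width: 0.0284
```

Request:
move_arm(fingers=[1,1,1,1,1,0.3,0.3,0.3,0.3,0.3], dp=[[-0.002,-0.003,0.004],[0,0,0.003],[0,0,0.001],[0,0,0],[0,0,0],[0,0,0],[0,0,0],[0,0,0],[0,0,0],[0,0,0]], spin=[0,0,0,0,0,0,0,0,0,0])

```text
t: 14.55
ee_pos: [0.4581, 0.3243, 0.0161]
ee_rot: [[0.011, 0.999, -0.042], [1.0, -0.011, -0.002], [-0.003, -0.042, -0.999]]
contact_force: [0.4, 0.4, -0.2]
gripper_width: 0.0598
```

Request:
move_arm(fingers=[0.3,0.3,0,0,0,0,0,0,0,0], dp=[[0,0,-0.03],[0,0,-0.06],[0,0,-0.06],[0,0,-0.06],[-0.05,-0.01,0],[-0.09,-0.02,0],[-0.09,-0.02,0],[-0.09,-0.02,0],[-0.09,0,0],[-0.09,0,0]], spin=[0,0,0,0,0,0,0,0,0,0])

```text
t: 15.8
ee_pos: [0.4281, 0.0715, 0.1386]
ee_rot: [[0.004, 1.0, -0.026], [1.0, -0.004, 0.001], [0.001, -0.026, -1.0]]
contact_force: [0.1, -0.4, 0.1]
gripper_width: 0.0855
```

Request:
move_arm(fingers=[0,0,0,0,0,0,0,0,0,0], dp=[[-0.09,0,0],[-0.09,0,0],[-0.09,0,0],[-0.09,0,0],[-0.09,0,0],[-0.09,0,0],[-0.06,0,0],[-0.03,0,0],[0,0,0],[0,0,0]], spin=[0,0,0,0,0,0,0,0,0,0])

```text
t: 17.05
ee_pos: [0.4281, -0.2567, 0.1514]
ee_rot: [[0.008, 1.0, -0.009], [1.0, -0.009, -0.005], [-0.005, -0.009, -1.0]]
contact_force: [0.1, 0.2, -0.0]
gripper_width: 0.0853
```

Request:
move_arm(fingers=[0,0,0,0,0,0,0,0,0,0], dp=[[-0.018,0.02,0],[-0.018,0.022,0],[0,0,0],[0,0,0.03],[0,0,0.03],[0,0,0.03],[0,0,0.03],[0,0,0.03],[0,0,0],[0,0,0]], spin=[0,0,0,0,0,0,0,0,0,0])

```text
t: 18.3
ee_pos: [0.4488, -0.273, 0.0686]
ee_rot: [[0.005, 1.0, -0.012], [1.0, -0.005, -0.002], [-0.002, -0.012, -1.0]]
contact_force: [0.6, 0.4, 0.0]
gripper_width: 0.0851
```

Run:
```python
from bench import r
from h import *
g=r.grab_frame("top")
a=rectify(g,.052,.38,.52,.05,.37,2400)
cv2.imwrite("pics/e1.png",a[...,::-1]);print(a.shape)
for d in r.cut_out(g,"spool"): print(d["p"],onplane(g,np.array(d["centre"])*[512,384],.052),d["region"].sum())
```

```text
(336, 768, 3)
0.71 [[0.45334266 0.31901829]] 184
```

View pics/e1.png

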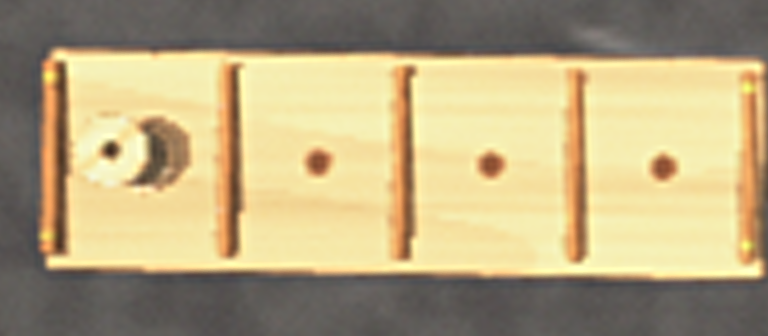

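The spool stands at rectified (113,151), which is (.457,.323), about 1 mm from its dot. Now the small wheel.

Request:
move_arm(fingers=[0,0,0,0,0,0,0,0,0,0], dp=[[-0.004,0,0.02],[0,0,0.02],[0,0,0.02],[0,0,0.02],[0,0,0.014],[0,0,0.006],[0,0,0],[0,0,0],[0,0,0],[0,0,0]], spin=[0,0,0,0,0,0,0,0,0,0])

```text
t: 19.65
ee_pos: [0.4492, -0.276, 0.0168]
ee_rot: [[0.005, 1.0, -0.01], [1.0, -0.005, -0.004], [-0.004, -0.01, -1.0]]
contact_force: [-0.7, 0.2, 0.2]
gripper_width: 0.0854
```

Request:
move_arm(fingers=[1,1,1,1,1,1,1,1,1,1], dp=[[0.002,0,0],[0,0,0],[0,0,0],[0,0,0],[0,0,0],[0,0,0],[0,0,0],[0,0,-0.01],[0,0,-0.02],[0,0,-0.03]], spin=[0,0,0,0,0,0,0,0,0,0])

```text
t: 20.9
ee_pos: [0.4488, -0.2743, 0.0477]
ee_rot: [[0.005, 1.0, -0.012], [1.0, -0.005, -0.003], [-0.003, -0.012, -1.0]]
contact_force: [-1.2, 0.4, 0.3]
gripper_width: 0.0326
```

Run:
```python
from bench import r
from h import *
print(r.read_state()["gripper_width"])
f=r.grab_frame("scene")
u,v=proj(f,[[.449,-.274,.05]])[0].astype(int);print(u,v)
cv2.imwrite("pics/sw1.png",cv2.resize(f["color"][v-40:v+40,u-50:u+50],None,fx=6,fy=6,interpolation=2)[...,::-1])
```

```text
0.03264990231891655
306 220
```

View pics/sw1.png

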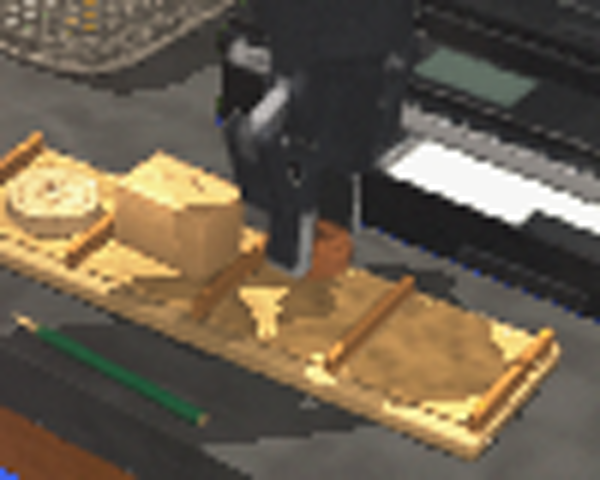

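The small wheel is held level at the fingertips. Carry it to the second bay from the left.

Request:
move_arm(fingers=[1,1,1,1,1,1,1,1,1,1], dp=[[0,0,-0.05],[0,0,-0.06],[0,0,-0.06],[0.04,-0.01,0],[0.08,-0.02,0],[0.08,-0.01,0],[0.08,0,0],[0.08,0,0],[0.08,0,0],[0.08,0,0]], spin=[0,0,0,0,0,0,0,0,0,0])

```text
t: 22.2
ee_pos: [0.4355, -0.0117, 0.1464]
ee_rot: [[0.011, 1.0, 0.008], [1.0, -0.011, -0.014], [-0.014, 0.008, -1.0]]
contact_force: [0.8, 1.2, 0.3]
gripper_width: 0.0328
```

Request:
move_arm(fingers=[1,1,1,1,1,1,1,1,1,1], dp=[[0.07,0,0],[0.07,0,0],[0.07,0,0],[0.07,0,0],[0.07,0,0],[0.06,0.01,0],[0.05,0.02,0],[0.02,0,0],[0,0,0],[0,0,0]], spin=[0,0,0,0,0,0,0,0,0,0])

```text
t: 23.45
ee_pos: [0.4539, 0.238, 0.1512]
ee_rot: [[0.007, 1.0, 0.022], [1.0, -0.007, -0.013], [-0.013, 0.022, -1.0]]
contact_force: [0.1, 0.1, -1.0]
gripper_width: 0.0325
```

Request:
move_arm(fingers=[1,1,1,1,1,1,1,1,1,1], dp=[[0.013,0,0],[0.013,0,0],[0,0,0.03],[0,0,0.04],[0,0,0.04],[0,0,0.04],[0,0,0.04],[0,0,0.02],[0,0,0],[0,0,0]], spin=[0,0,0,0,0,0,0,0,0,0])

```text
t: 24.7
ee_pos: [0.4539, 0.2477, 0.0374]
ee_rot: [[0.009, 1.0, 0.017], [1.0, -0.009, -0.016], [-0.015, 0.017, -1.0]]
contact_force: [-0.2, 0.1, -0.2]
gripper_width: 0.0324
```

Request:
move_arm(fingers=[1,1,1,1,1,1,1,1,1,1], dp=[[0.004,0.005,0],[0,0,0.012],[0,0,0.012],[0,0,0.01],[0,0,0.006],[0,0,0],[0,0,0],[0,0,0],[0,0,0],[0,0,0]], spin=[0,0,0,0,0,0,0,0,0,0])

```text
t: 25.95
ee_pos: [0.4587, 0.2502, 0.0183]
ee_rot: [[0.009, 1.0, 0.021], [1.0, -0.009, -0.014], [-0.014, 0.021, -1.0]]
contact_force: [-0.2, -0.3, -0.4]
gripper_width: 0.0326
```

Request:
move_arm(fingers=[1,1,1,1,1,0,0,0,0,0], dp=[[-0.002,-0.004,0.003],[0,0,0.003],[0,0,0.002],[0,0,0],[0,0,0],[0,0,0],[0,0,0],[0,0,0],[0,0,0],[0,0,0]], spin=[0,0,0,0,0,0,0,0,0,0])

```text
t: 27.2
ee_pos: [0.4568, 0.2491, 0.0145]
ee_rot: [[0.009, 1.0, 0.021], [1.0, -0.009, -0.014], [-0.014, 0.021, -1.0]]
contact_force: [-0.4, 0.3, 0.9]
gripper_width: 0.0858
```

Request:
move_arm(fingers=[0,0,0,0,0,0,0,0,0,0], dp=[[0,0,-0.03],[0,0,-0.06],[0,0,-0.07],[0,0,-0.07],[-0.05,-0.01,0],[-0.08,-0.01,0],[-0.08,0,0],[-0.08,0,0],[-0.08,0,0],[-0.08,0,0]], spin=[0,0,0,0,0,0,0,0,0,0])

```text
t: 28.45
ee_pos: [0.4451, 0.0226, 0.1485]
ee_rot: [[0.003, 0.999, 0.037], [1.0, -0.002, -0.012], [-0.012, 0.037, -0.999]]
contact_force: [1.1, -0.4, 0.2]
gripper_width: 0.0855
```

Request:
move_arm(fingers=[0,0,0,0,0,0,0,0,0,0], dp=[[-0.08,0,0],[-0.08,0,0],[-0.08,0,0],[-0.08,0,0],[-0.06,0,0],[-0.02,0,0],[0,0,0],[0,0,0],[0,0,0],[0,0,0]], spin=[0,0,0,0,0,0,0,0,0,0])

```text
t: 29.7
ee_pos: [0.4455, -0.1839, 0.1604]
ee_rot: [[0.003, 0.999, 0.049], [1.0, -0.002, -0.016], [-0.015, 0.049, -0.999]]
contact_force: [0.3, 0.8, -0.5]
gripper_width: 0.0853
```

Request:
move_arm(fingers=[0,0,0,0,0,0,0,0,0,0], dp=[[-0.016,-0.009,0],[0,0,0],[0,0,0.06],[0,0,0.06],[0,0,0.04],[0,0,0],[0,0,0],[0,0,0],[0,0,0],[0,0,0]], spin=[0,0,0,0,0,0,0,0,0,0])

```text
t: 30.95
ee_pos: [0.447, -0.1954, 0.0828]
ee_rot: [[0.004, 0.998, 0.055], [1.0, -0.003, -0.02], [-0.019, 0.055, -0.998]]
contact_force: [0.3, 0.7, -1.0]
gripper_width: 0.0851
```

Request:
move_arm(fingers=[0,0,0,0,0,0,0,0,0,0], dp=[[0,0,-0.12],[0,0,-0.12],[0,0,0],[0,0,0.025],[0,0,0.03],[0,0,0.03],[0,0,0.03],[0,0,0.03],[0,0,0.03],[0,0,0.03]], spin=[0,0,0,0,0,0,0,0,0,0])

```text
t: 32.2
ee_pos: [0.4422, -0.1925, 0.0903]
ee_rot: [[0.004, 0.999, 0.046], [1.0, -0.003, -0.014], [-0.013, 0.046, -0.999]]
contact_force: [0.4, -1.1, 0.4]
gripper_width: 0.0854
```

Request:
move_arm(fingers=[0,0,0,0,0,0,0,0,0,0], dp=[[0,0,-0.125],[0,0,-0.125],[0,0,-0.125],[0,0,-0.125],[0,0,0],[0,0,0.035],[0,0,0.04],[0,0,0.04],[0,0,0.04],[0,0,0.04]], spin=[0,0,0,0,0,0,0,0,0,0])

```text
t: 33.45
ee_pos: [0.4304, -0.1873, 0.2251]
ee_rot: [[0.004, 1.0, 0.026], [1.0, -0.004, -0.0], [-0.0, 0.026, -1.0]]
contact_force: [-0.3, -0.6, 0.6]
gripper_width: 0.0856
```

Request:
move_arm(fingers=[0,0,0,0,0,0,0,0,0,0], dp=[[0,0,0.03],[0,0,0.03],[0,0,0.03],[0,0,0.03],[0,0,0.03],[0,0,0.02],[0,0,0.02],[0,0,0],[0,0,0],[0,0,0]], spin=[0,0,0,0,0,0,0,0,0,0])

```text
t: 34.7
ee_pos: [0.4299, -0.1853, 0.1174]
ee_rot: [[0.004, 1.0, 0.018], [1.0, -0.004, 0.005], [0.005, 0.018, -1.0]]
contact_force: [-0.4, 0.4, -0.2]
gripper_width: 0.0855
```

Request:
move_arm(fingers=[0,0,0,0,0,0,0,0,0,0], dp=[[-0.009,0.016,0],[-0.009,0.016,0],[0,0,0.02],[0,0,0.025],[0,0,0.025],[0,0,0.02],[0,0,0.02],[0,0,0],[0,0,0],[0,0,0]], spin=[0,0,0,0,0,0,0,0,0,0])

```text
t: 35.95
ee_pos: [0.4481, -0.1948, 0.0587]
ee_rot: [[0.004, 1.0, 0.018], [1.0, -0.004, 0.005], [0.005, 0.018, -1.0]]
contact_force: [1.0, -1.4, -0.1]
gripper_width: 0.0852
```

Request:
move_arm(fingers=[0,0,0,0,0,0,0,1,1,1], dp=[[0.001,-0.002,0.018],[0,0,0.018],[0,0,0.018],[0,0,0.014],[0,0,0.009],[0,0,0],[0,0,0],[0,0,0],[0,0,0],[0,0,0]], spin=[0,0,0,0,0,0,0,0,0,0])

```text
t: 37.2
ee_pos: [0.4489, -0.1947, 0.019]
ee_rot: [[0.004, 1.0, 0.02], [1.0, -0.004, 0.003], [0.003, 0.02, -1.0]]
contact_force: [-1.3, 0.4, -0.6]
gripper_width: 0.0374
```

Request:
move_arm(fingers=[1,1,1,1,1,1,1,1,1,1], dp=[[0,0,0],[0,0,0],[0,0,0],[0,0,0],[0,0,0],[0,0,-0.01],[0,0,-0.02],[0,0,-0.03],[0,0,0],[0,0,0]], spin=[0,0,0,0,0,0,0,0,0,0])

```text
t: 38.45
ee_pos: [0.4484, -0.195, 0.0518]
ee_rot: [[0.004, 1.0, 0.021], [1.0, -0.004, 0.003], [0.003, 0.021, -1.0]]
contact_force: [0.9, -0.4, -0.7]
gripper_width: 0.0374
```

Request:
move_arm(fingers=[1,1,1,1,1,1,1,1,1,1], dp=[[0,0,-0.05],[0,0,-0.06],[0,0,-0.06],[0.04,-0.01,0],[0.07,-0.01,0],[0.07,-0.01,0],[0.07,0,0],[0.07,0,0],[0.07,0,0],[0.07,0,0]], spin=[0,0,0,0,0,0,0,0,0,0])

```text
t: 39.7
ee_pos: [0.4212, 0.0484, 0.1258]
ee_rot: [[0.007, 1.0, 0.001], [1.0, -0.007, 0.012], [0.012, 0.001, -1.0]]
contact_force: [0.6, 0.1, -1.0]
gripper_width: 0.0368
```

Request:
move_arm(fingers=[1,1,1,1,1,1,1,1,1,1], dp=[[0.06,0,0],[0.06,0,0],[0.06,0,0],[0.03,0,0],[0.02,0.01,0],[0,0,0],[0,0,0],[0,0,0],[0,0,0],[0,0,0]], spin=[0,0,0,0,0,0,0,0,0,0])

```text
t: 40.95
ee_pos: [0.414, 0.1708, 0.1136]
ee_rot: [[0.002, 1.0, -0.019], [1.0, -0.002, 0.01], [0.01, -0.019, -1.0]]
contact_force: [-0.5, -0.0, -0.4]
gripper_width: 0.0373
```

Request:
move_arm(fingers=[1,1,1,1,1,1,1,1,1,1], dp=[[0.002,0.03,0],[0,0.03,0],[0,0.025,0],[0,0,0],[0,0,0.025],[0,0,0.025],[0,0,0.025],[0,0,0.025],[0,0,0.02],[0,0,0]], spin=[0,0.003,0,0,0,0,0,0,0,0])

```text
t: 42.2
ee_pos: [0.4541, 0.1715, 0.0471]
ee_rot: [[0.012, 1.0, -0.023], [1.0, -0.012, 0.01], [0.01, -0.023, -1.0]]
contact_force: [0.4, 0.0, -1.1]
gripper_width: 0.0374
```

Request:
move_arm(fingers=[1,1,1,1,1,1,1,1,1,1], dp=[[0.003,0.004,0],[0,0,0.015],[0,0,0.015],[0,0,0.015],[0,0,0.01],[0,0,0.003],[0,0,0],[0,0,0],[0,0,0],[0,0,0]], spin=[0,0,0,0,0,0,0,0,0,0])

```text
t: 43.45
ee_pos: [0.4572, 0.1737, 0.0177]
ee_rot: [[0.012, 1.0, -0.019], [1.0, -0.012, 0.011], [0.01, -0.019, -1.0]]
contact_force: [-0.5, -0.1, -0.1]
gripper_width: 0.0377
```

Request:
move_arm(fingers=[1,1,1,1,1,0,0,0,0,0], dp=[[-0.001,-0.003,0.002],[0,0,0.001],[0,0,0],[0,0,0],[0,0,0],[0,0,0],[0,0,0],[0,0,0],[0,0,0],[0,0,0]], spin=[0,0,0,0,0,0,0,0,0,0])

```text
t: 44.7
ee_pos: [0.456, 0.1733, 0.0167]
ee_rot: [[0.012, 1.0, -0.018], [1.0, -0.012, 0.011], [0.011, -0.018, -1.0]]
contact_force: [-0.6, -0.2, -1.4]
gripper_width: 0.0854
```

Request:
move_arm(fingers=[0,0,0,0,0,0,0,0,0,0], dp=[[0,0,-0.03],[0,0,-0.06],[0,0,-0.06],[0,0,-0.06],[-0.05,-0.01,0],[-0.08,-0.02,0],[-0.08,-0.01,0],[-0.08,0,0],[-0.08,0,0],[-0.06,0,0]], spin=[0,0,0,0,0,0,0,0,0,0])

```text
t: 45.95
ee_pos: [0.4384, -0.0471, 0.1354]
ee_rot: [[0.006, 1.0, -0.003], [1.0, -0.006, 0.01], [0.01, -0.003, -1.0]]
contact_force: [-0.3, -1.0, 0.1]
gripper_width: 0.0853
```

Request:
move_arm(fingers=[0,0,0,0,0,0,0,0,0,0], dp=[[-0.06,0,0],[-0.05,0,0],[-0.04,0,0],[0,0,0],[0,0,0],[0,0,0],[0,0,0],[0,0,0],[0,0,0],[0,0,0]], spin=[0,0,0,0,0,0,0,0,0,0])

```text
t: 47.2
ee_pos: [0.4389, -0.1246, 0.1407]
ee_rot: [[0.007, 1.0, 0.004], [1.0, -0.007, 0.008], [0.008, 0.004, -1.0]]
contact_force: [0.3, -0.6, -0.2]
gripper_width: 0.0854
```

Request:
move_arm(fingers=[0,0,0,0,0,0,0,0,0,0], dp=[[-0.004,-0.012,0],[0,0,0.02],[0,0,0.03],[0,0,0.03],[0,0,0.03],[0,0,0.03],[0,0,0.02],[0,0,0],[0,0,0],[0,0,0]], spin=[0,0,0,0,0,0,0,0,0,0])

```text
t: 48.45
ee_pos: [0.4319, -0.1257, 0.0537]
ee_rot: [[0.007, 1.0, 0.002], [1.0, -0.007, 0.009], [0.009, 0.002, -1.0]]
contact_force: [-0.5, 0.4, 0.7]
gripper_width: 0.0855
```

Run:
```python
from bench import r
from h import *
g=r.grab_frame("top")
a=rectify(g,.027,.38,.52,.05,.37,2400)
cv2.imwrite("pics/e2.png",a[...,::-1])
```

```text
(no output)
```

View pics/e2.png

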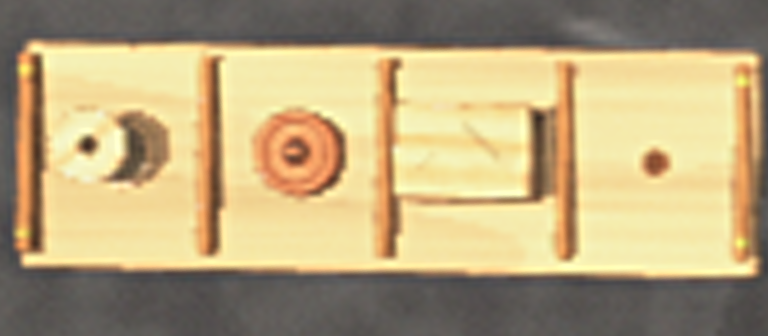

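Small wheel at (297,151), which is (.457,.247), about 2.5 mm from its dot. The block is about 2 mm from its own. Both lie flat. Now the big wheel.

Request:
move_arm(fingers=[0,0,0,0,0,0,0,0,0,0], dp=[[0,0.001,0.015],[0,0,0.018],[0,0,0.018],[0,0,0.014],[0,0,0.009],[0,0,0],[0,0,0],[0,0,0],[0,0,0],[0,0,0]], spin=[0,0,0,0,0,0,0,0,0,0])

```text
t: 49.75
ee_pos: [0.4333, -0.1257, 0.0151]
ee_rot: [[0.007, 1.0, 0.004], [1.0, -0.007, 0.008], [0.008, 0.003, -1.0]]
contact_force: [-0.2, 0.3, 0.5]
gripper_width: 0.0852
```

Request:
move_arm(fingers=[1,1,1,1,1,1,1,1,1,1], dp=[[0,0,-0.002],[0,0,0],[0,0,0],[0,0,0],[0,0,0],[0,0,0],[0,0,0],[0,0,-0.01],[0,0,-0.02],[0,0,-0.02]], spin=[0,0,0,0,0,0,0,0,0,0])

```text
t: 51.0
ee_pos: [0.4329, -0.1258, 0.0423]
ee_rot: [[0.007, 1.0, 0.003], [1.0, -0.007, 0.008], [0.008, 0.003, -1.0]]
contact_force: [-0.1, -0.7, -0.2]
gripper_width: 0.0462
```

Run:
```python
from bench import r
from h import *
f=r.grab_frame("scene")
u,v=proj(f,[[.433,-.126,.04]])[0].astype(int)
cv2.imwrite("pics/bw1.png",cv2.resize(f["color"][v-40:v+40,u-50:u+50],None,fx=5,fy=5,interpolation=2)[...,::-1])
```

```text
(no output)
```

View pics/bw1.png

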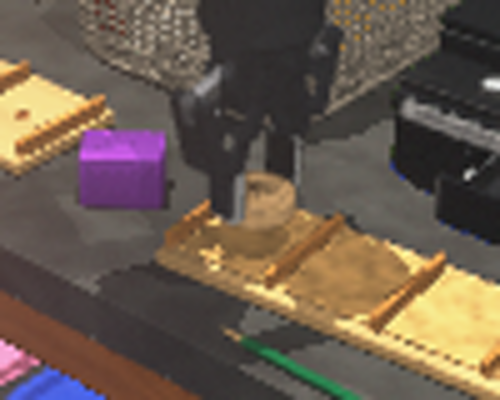

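The big wheel is held level. Carry it to the right-hand bay.

Request:
move_arm(fingers=[1,1,1,1,1,1,1,1,1,1], dp=[[0,0,-0.04],[0,0,-0.06],[0,0,-0.06],[0,0,0],[0.05,0,0],[0.07,0,0],[0.07,0,0],[0.07,0,0],[0.06,0.01,0],[0.04,0.01,0]], spin=[0,0,0,0,0,0,0,0,0,0])

```text
t: 52.3
ee_pos: [0.4418, 0.0574, 0.1227]
ee_rot: [[0.012, 1.0, 0.0], [1.0, -0.012, 0.007], [0.007, -0.0, -1.0]]
contact_force: [1.1, 0.1, -0.4]
gripper_width: 0.0457
```

Request:
move_arm(fingers=[1,1,1,1,1,1,1,1,1,1], dp=[[0.03,0.01,0],[0.02,0.01,0],[0,0,0],[0,0,0],[0,0,0],[0,0,0],[0,0,0],[0,0,0],[0,0,0],[0,0,0]], spin=[0,0,0,0,0,0,0,0,0,0])

```text
t: 53.55
ee_pos: [0.4513, 0.0823, 0.1205]
ee_rot: [[0.013, 1.0, -0.004], [1.0, -0.013, 0.006], [0.006, -0.004, -1.0]]
contact_force: [0.3, 0.5, 0.4]
gripper_width: 0.0459
```

Δx +.003, Δy +.0175.

Request:
move_arm(fingers=[1,1,1,1,1,1,1,1,1,1], dp=[[0.018,0.006,0],[0.016,0,0],[0,0,0],[0,0,0.03],[0,0,0.03],[0,0,0.03],[0,0,0.03],[0,0,0.03],[0,0,0],[0,0,0]], spin=[0,0,0,0,0,0,0,0,0,0])

```text
t: 54.8
ee_pos: [0.4528, 0.1009, 0.0383]
ee_rot: [[0.013, 1.0, -0.007], [1.0, -0.013, 0.006], [0.006, -0.008, -1.0]]
contact_force: [-0.5, 0.6, -0.0]
gripper_width: 0.0458
```

Request:
move_arm(fingers=[1,1,1,1,1,1,1,1,1,1], dp=[[-0.002,0.003,0.01],[0,0,0.014],[0,0,0.012],[0,0,0.008],[0,0,0.002],[0,0,0],[0,0,0],[0,0,0],[0,0,0],[0,0,0]], spin=[0,0,0,0,0,0,0,0,0,0])

```text
t: 56.05
ee_pos: [0.456, 0.1001, 0.0156]
ee_rot: [[0.012, 1.0, -0.003], [1.0, -0.012, 0.006], [0.006, -0.003, -1.0]]
contact_force: [-0.3, 0.6, 1.0]
gripper_width: 0.046
```

Request:
move_arm(fingers=[1,1,1,1,1,0,0,0,0,0], dp=[[0,-0.003,0.002],[0,0,0.001],[0,0,0],[0,0,0],[0,0,0],[0,0,0],[0,0,0],[0,0,0],[0,0,0],[0,0,0]], spin=[0,0,0,0,0,0,0,0,0,0])

```text
t: 57.3
ee_pos: [0.4545, 0.1001, 0.0142]
ee_rot: [[0.012, 1.0, -0.003], [1.0, -0.012, 0.006], [0.006, -0.003, -1.0]]
contact_force: [-0.3, -0.6, -0.1]
gripper_width: 0.0855
```

Request:
move_arm(fingers=[0,0,0,0,0,0,0,0,0,0], dp=[[0,0,-0.03],[0,0,-0.06],[0,0,-0.08],[0,0,-0.08],[-0.05,-0.01,0],[-0.09,-0.02,0],[-0.09,0,0],[-0.09,0,0],[-0.09,0,0],[-0.06,0,0]], spin=[0,0,0,0,0,0,0,0,0,0])

```text
t: 58.55
ee_pos: [0.4396, -0.1411, 0.1549]
ee_rot: [[0.007, 1.0, 0.012], [1.0, -0.007, 0.002], [0.002, 0.012, -1.0]]
contact_force: [-0.2, 0.3, 1.0]
gripper_width: 0.0855
```

Request:
move_arm(fingers=[0,0,0,0,0,0,0,0,0,0], dp=[[-0.08,0,0],[-0.08,0,0],[-0.08,0,0],[-0.05,0,0],[0,0,0],[0,0,0],[0,0,0],[0,0,0],[0,0,0],[0,0,0]], spin=[0,0,0,0,0,0,0,0,0,0])

```text
t: 59.8
ee_pos: [0.4392, -0.2907, 0.1626]
ee_rot: [[0.007, 1.0, 0.02], [1.0, -0.007, -0.002], [-0.002, 0.02, -1.0]]
contact_force: [-0.4, 0.3, 0.4]
gripper_width: 0.0856
```

Run:
```python
from bench import r
from h import *
g=r.grab_frame("top");f=r.grab_frame("scene")
a=rectify(g,.027,.38,.52,.03,.37,2200)
u,v=proj(f,[[.455,.21,.02]])[0].astype(int)
b=cv2.resize(f["color"][v-30:v+30,u-60:u+60],(a.shape[1],a.shape[1]//2),interpolation=2)[:290]
cv2.imwrite("pics/fin.png",np.vstack([a,b])[...,::-1]);print(a.shape)
P=cloud(g)
for n,z in(("spool",.052),("small_wheel",.027),("cab_block",.05),("big_wheel",.027)):
    for d in r.cut_out(g,n)[:1]: print(n,round(d["p"],2),onplane(g,np.array(d["centre"])*[512,384],z).round(4),np.percentile(P[d["region"]][:,2],[50,95]).round(3))
```

```text
(308, 747, 3)
spool 0.73 [[0.4521 0.3203]] [0.051 0.054]
small_wheel 0.56 [[0.4547 0.2384]] [0.024 0.028]
cab_block 0.67 [[0.465  0.1766]] [0.05  0.053]
big_wheel 0.86 [[0.4571 0.0929]] [0.024 0.028]
```

View pics/fin.png

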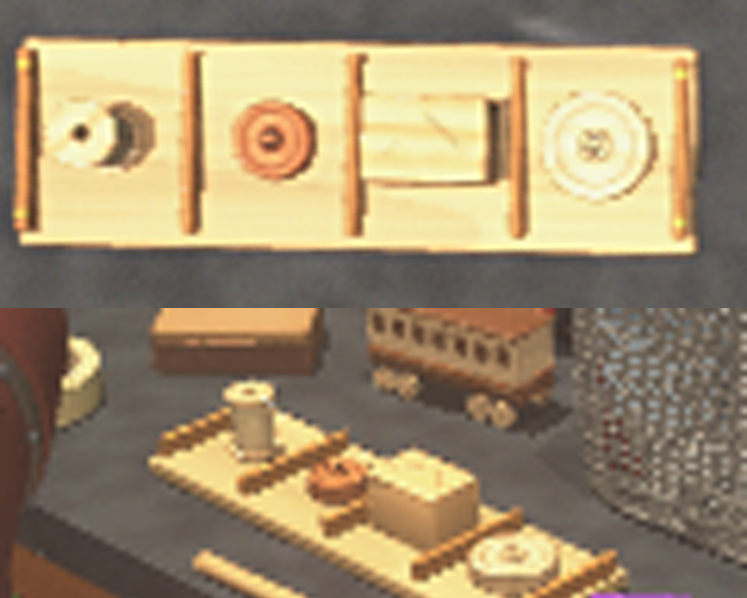

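The order in the rack is spool, small wheel, block, big wheel, all flat and upright. The big wheel is within about 1 mm of its dot, and the others within about 2.5 mm.

```bash
python3 -c "
from bench import r
print(r.finish_job())"
```

```text
the job is handed in; nothing more can be done
None
```

All four parts are in the empty rack in reverse order. From left to right they are spool, small wheel, cab block and big wheel. I handed the job in at about 60 s with the gripper open and clear of everything.

**Last checks:** The final pictures show every part flat and the right way up in its own bay. By my measurement the spool and big wheel are about 1 mm from their dots, the block about 2 mm and the small wheel about 2.5 mm. The camera calibration is itself only good to about 2 mm. I did not move the purple block.

**What disagreed:**
- **Network centres:** In the last frame they were 4 to 12 mm off my own readings. The network masks are rough and take in shadow or part sides, so I went by the corrected overhead pictures.
- **Gripper opening:** It read about 4 mm under the nominal diameter on both wheels. They were held level even so.
- **Tool tilt:** Fast moves tilted the tool by up to 3°. I worked most of that out before gripping the block.

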